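Clamp the open preserve crock steady

TASK

Lift the lid off the crock by its knob and set it down the right way up on the round green mat. Then pump the red trigger of the counter clamp until the orange pad presses the crock against its wooden rest with the pad's spring about half squeezed (never nearly flat, the crock could crack), and finish while still holding the trigger pulled so that the pressure stays on. Move the pad only with the trigger, keep the crock standing in its rest, and leave the other things on the counter alone.

Things in the scene. Friction and masses are not known exactly. Their poses are not given: they have to be found in the camera images.
- clamp: Counter clamp, fixed: white board 370 x 124 x 12 mm, origin under its centre, z up. +x is the way the pad is driven: from the blue housing (x -165 to -60, up to z 121 mm) to the wooden V rest (x 135 to 172, up to z 76). A fixed black handle stands at x -146 to -130, up to z 184. Toothed push rod on y = 0 at z 60, ending in a steel plate 50 x 50 mm; rod, plate and pad stay below z 86.
- crock: Loose cream stoneware crock, round, 90 mm outside diameter, 90 mm high, wall 6 mm, about 0.45 kg; origin under its centre. It stands on the clamp's board (12 mm above the counter) 4 to 7 mm short of the V rest; it takes up to 5 N to slide it there. Seated against the rest its centre is at about clamp x = 100, y = 0 mm.
- lid: Loose dark brown lid of the crock, disc 92 mm diameter, 7 mm thick, about 0.16 kg. Origin at the centre of the underside of the disc, z up; a locating plug 71 mm diameter reaches 8 mm below it (into the crock's 78 mm mouth), so that on a flat thing the origin stands 8 mm above it.
- knob (a point): Centre of the wooden knob on top of the lid: upright cylinder 28 mm diameter, 22 mm high, on a narrower neck; this point is 26 mm above the lid's origin, knob from 15 to 37 mm above it.
- mat: Round green rubber mat, 132 mm diameter, 6 mm thick, fixed to the counter; origin under its centre.
- trigger (a joint): Angle of the red trigger (rad): 0 at rest, leaning away from the handle; 0.36 fully pulled, at its stop. A spring returns it when let go (2.5 N at the crossbar at rest, 4.3 N fully pulled). A pawl on 4 mm saw teeth drives rod and pad: a full pull gives about 12 mm (8 to 14; up to 4 mm of each pull is idle).
- trigger_grip (a point): Centre of the trigger's crossbar: red round bar along clamp y, 18 mm diameter, 30 mm long, 60 mm from the pivot (clamp x -100, z 117 mm). At rest it is at clamp x -89, y 0, z 176; a full pull carries it 21 mm towards clamp -x. Push it from its +x side with shut fingers, or pinch its ends. The handle does not move, so a hand squeezing both must follow.
- jaw (a joint): Travel of the push rod along clamp +x (m), 0 to 0.07; starts between 0.005 and 0.035, driven by the trigger alone. When the trigger goes back the rod stays (6 N of friction), except that a pad squeezed more than about 7 mm pushes it back to that.
- pad (a joint): How far the pad's spring is squeezed (m): 0 when the pad touches nothing, 0.020 when flat. Stiffness 0.8 N per mm.
- pad_face (a point): Centre of the front face of the orange pad (46 x 46 mm, 12 mm thick, carried on a spring in a 26 mm gap ahead of the steel plate), at clamp x = jaw reading minus pad reading, y 0, z 60 mm. It touches the crock when 45 mm from the crock's axis.
- fig_a: Loose green fig, 47 mm diameter, 53 mm high; bystander.
- spoon: Wooden spoon 160 mm long lying on the counter; bystander.
- jam_jar: Amber jam jar, 66 mm diameter, about 85 mm high; bystander.
- sauce: Red sauce bottle, 52 mm diameter, about 150 mm high; bystander.
- fig_plate: Blue plate, 132 mm diameter, with three figs, up to 67 mm high, fixed; it stands where the mat might have been. Not for the lid.
There are look-alikes about, which are no part of the job. There is more than one size of the lid; the one meant has the size given above.

How it is judged:
On the way, in this order (a step that is already met when the one before it is completed fails the run):
1. the lid lies the right way up on the green mat, let go (horizontal distance between lid and mat below 0.04 m and height (world z) of lid below 0.02 m and angle between lid's own z axis and vertical below 0.12 rad and contact force between lid and anything else above 0.3 N and contact force between lid and the fingers below 0.1 N), for 0.2 s.
2. the pad presses on the crock (contact force between pad and crock above 1 N), for 0.1 s.
At the end, for the whole second after the job is handed in: Fingers still hold the trigger pulled (over 0.04 rad, over 1.5 N); the pad presses the crock with its spring squeezed 4.5 to 15.5 mm; the crock stands upright against its rest (centre within 2.5 mm of its seat); the lid lies upright, let go, on the mat, centres within 40 mm; all at rest (all of step 1 and value of joint pad between 0.0045 and 0.0155 m and contact force between pad and crock above 3 N and value of joint trigger above 0.04 rad and contact force between the fingers and trigger above 1.5 N and angle between crock's own z axis and vertical below 0.06 rad and z of crock in the frame of clamp below 0.017 m and x of crock in the frame of clamp between 0.0975 and 0.104 m and linear speed of crock below 0.01 m/s and contact force between the fingers and crock below 0.1 N); the arm keeps its last pose, push and grip.
It fails at once if the pad's spring is squeezed nearly flat (over 18 mm) or the crock is pressed with more than 20 N: it could crack (value of joint pad above 0.018 m or contact force between pad and crock above 20 N).
It fails at once if the rod or pad is pushed by the robot instead of by the trigger (contact force between any of the arm, the fingers and jaw above 2 N).
It fails at once if the crock is tipped or lifted (angle between crock's own z axis and vertical above 0.2 rad or z of crock in the frame of clamp above 0.03 m).
It fails at once if a bystander is moved by more than 25 mm (distance of any of fig_a, spoon, jam_jar, sauce from where it was at the start of the episode above 0.025 m).
It also fails if it takes over 72 s, if anything falls off the work surface, if the arm or the gripper's body presses on something with over 40 N, if the wrist force passes 120 N, or if a joint passes its speed limit or range.

ROBOT

A 7-joint arm with a two-finger parallel gripper is mounted at the origin on the work surface. World frame = base frame: x ahead of the robot, y to its left, z up, the work surface at z = 0. Lengths are in m, angles in rad, forces in N, time in s.
With the tool pointing down it reaches from about 0.425 to 0.875 m from the base axis. Payload 4.7 kg.
Tool frame: the origin (TCP) lies midway between the tips of the shut fingers; the grasp point (between the pads) lies 19 mm behind it; z points along the fingers, x is the direction in which the jaws open and shut, and the axes are right-handed (so a half turn about z gives the same grasp; the last joint's range is limited). The gripper opens to 87 mm and grips with 3 to 60 N. Pads are 19 mm wide; open, the fingers measure 117 mm over their backs; the gripper's body (75 mm by 190 mm) begins 51 mm behind the grasp point.
Start: joints at [1.322, 0.321, -0.07, 1.45, 0.023, 1.371, -0.057], TCP at [0.169, -0.628, 0.223] pointing down, gripper open.
Joint ranges: [-2.86, 2.86], [-0.3, 2.09], [-1.38, 1.24], [0.06, 2.45], [-1.56, 4.7], [0.09, 2.05], [-2.69, 2.69]. Speed limits (rad/s): [2.57, 2.57, 3.14, 3.14, 3.14, 3.14, 3.14].

INTERFACE

Orientations are given as a rotation vector (axis times angle).
In Python, from bench import get_state, eyes, ticket gives the robot as it stands.
- The arm moves only by the tool carry_out, never from a script. Its argument "motion" is a list of rows, each a list of 2 entries, a list of its own where there are three numbers: the shift along the world's x, y, z in m, then the turn about the world's z in rad. A call has 1 to 20 rows; each row is the pose to reach, as a shift and turn from the pose commanded when the call began; what a row does not reach only later rows make up. A row lasts 1/10 s, in which the tool goes at most 50 mm and 8.59 degrees, less where a joint would pass 70% of its speed; a pose out of reach is approached as far as the arm can. A call with a gripper value outside its range is refused whole. "grip" is the gripper command: -1 is fully open, 1 is shut, values between are in proportion, set as the call begins (left out, the last holds). The fingers move at their own pace and stop on an object; "squeeze" is the grip in N (left out, the last holds). Time passes only in rows, so rows that repeat a pose let the fingers close. It gives the time, the measured TCP pose, the force and the opening at its end, in the units of the state.
- get_state(): the state, without advancing time (a new reading comes with each control period).
- eyes.get_image(name): name is "scene" or "side" or "wrist"; returns a dict with "pixels" (400x640x3 uint8, blue, green, red), "mtx" (3x3 intrinsics, pixels), "dist_coeffs" ([k1, k2, p1, p2, k3] as OpenCV has them; the pictures are not rectified), "extrinsics" (4x4, takes a point from camera to world coordinates). Camera axes: x right, y down, z forward; pixel columns grow to the right and rows downward; lengths in m; the calibration is good to about 2 mm. A picture is of the moment at which its call begins. There is no depth.
- ticket.close_job(): hands the job in, once; it reports no verdict.
The state is a dict: "time": time; "joint_positions": joint angles; "qd": joint speeds; "joint_torque": joint torques, N m; "position": TCP position; "tool_rot": TCP orientation; "ft_force": force on the tool from outside, world axes, zero at the start; "torque": the same for the moment, N m; "grip_width": opening from 0.0 (shut) to 1.0 (fully open).
Only numpy, scipy, OpenCV 4.12 (cv2) and the standard library are available. Lean on these libraries where they do the work, as an engineer would, in place of code of your own. Each camera call takes 0.05 s, during which the arm holds its last target. There are 200 camera calls.

## Working session

There is one attempt and no reset: what is moved stays moved. The work goes in short steps, Python scripts to look and compute and a tool call to move; the robot and the scene stay as the last step left them, time stands still between calls to the robot, and variables do not carry over. Pictures are saved under pics/ and viewed, about 8 in all and at most 12, crops included, and the job is handed in when it is done.

Besides the shell and the picture viewer there is one more tool, called after ">>>" in YAML: its name, and indented under it one key for each argument. carry_out: Moves the arm, as the interface text tells. Its arguments: {"type":"object","properties":{"motion":{"type":"array","items":{"type":"array"}},"grip":{"type":"number"},"squeeze":{"type":"number"}},"required":["motion"]}

```bash
mkdir -p pics
cat > h.py <<'E'
import numpy as np,cv2
from bench import get_state,eyes,ticket
def grab(n):
    d=eyes.get_image(n); 
    return d
def ray(d,u,v):
    p=cv2.undistortPoints(np.array([[[u,v]]],float),np.array(d['mtx'],float),np.array(d['dist_coeffs'],float))[0,0]
    T=np.array(d['extrinsics']); return T[:3,3],T[:3,:3]@np.array([p[0],p[1],1.])
def onz(d,u,v,z):
    o,r=ray(d,u,v); return o+r*(z-o[2])/r[2]
def proj(d,P):
    T=np.linalg.inv(np.array(d['extrinsics']));P=np.atleast_2d(np.array(P,float))
    return cv2.projectPoints(P,cv2.Rodrigues(T[:3,:3])[0],T[:3,3],np.array(d['mtx'],float),np.array(d['dist_coeffs'],float))[0][:,0]
def tri(d1,a,d2,b):
    o1,r1=ray(d1,*a);o2,r2=ray(d2,*b)
    s=np.linalg.lstsq(np.stack([r1,-r2],1),o2-o1,rcond=None)[0]
    p,q=o1+s[0]*r1,o2+s[1]*r2; return (p+q)/2,np.linalg.norm(p-q)
E
python3 - <<'E'
from h import *
import pickle
print(get_state())
D={n:grab(n) for n in('scene','side','wrist')}
pickle.dump(D,open('d0.pkl','wb'))
for n in D: cv2.imwrite(f'pics/{n}0.png',np.array(D[n]['pixels'])); print(n,np.array(D[n]['extrinsics']).round(3).tolist())
E
```

```text
{'time': 0.0, 'joint_positions': array([ 1.32208484,  0.32183415, -0.07007206,  1.4516536 ,  0.02257265,
        1.37079296, -0.05691008]), 'qd': array([-4.95774609e-04,  1.39069031e-03,  8.64482963e-04,  1.27818633e-03,
       -2.23291276e-07,  5.90224657e-06,  6.33244782e-04]), 'joint_torque': array([-4.80410963e-04, -4.91285241e+01, -4.04358795e-01, -3.12526023e+01,
       -6.39502052e-02,  4.37814603e-02,  2.06691702e-04]), 'position': array([ 0.16868023, -0.62716832,  0.2214649 ]), 'tool_rot': array([-2.49249152e+00,  1.91054781e+00,  2.43899102e-03]), 'ft_force': array([-0.08664528, -0.18216545,  0.92988914]), 'torque': array([0.0100898 , 0.01081428, 0.05693053]), 'grip_width': 1.001175750400827}
scene [[-0.739, 0.51, -0.439, 1.149], [0.673, 0.542, -0.503, 0.653], [-0.019, -0.668, -0.744, 1.127], [0.0, 0.0, 0.0, 1.0]]
side [[-0.781, -0.438, 0.446, 0.029], [-0.625, 0.565, -0.539, 0.642], [-0.016, -0.699, -0.715, 0.957], [0.0, 0.0, 0.0, 1.0]]
wrist [[0.259, -0.921, -0.29, 0.249], [-0.966, -0.247, -0.077, -0.605], [-0.0, 0.3, -0.954, 0.384], [0.0, 0.0, 0.0, 1.0]]
```

View pics/scene0.png

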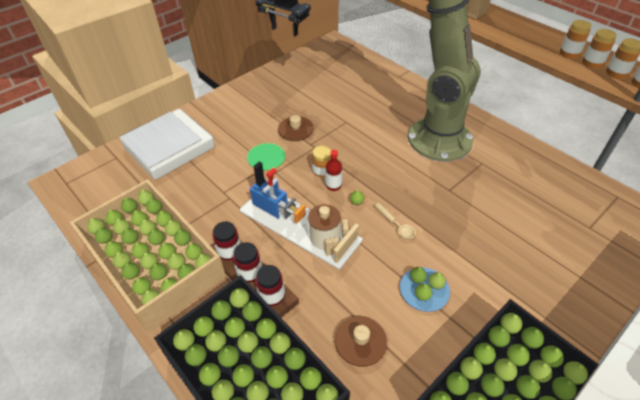

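View pics/side0.png

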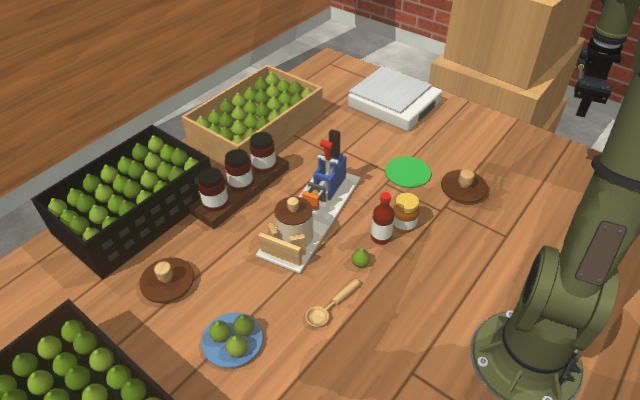

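Scene view: the crock with its lid is at about (325,225), knob (325,213), trigger (270,177), mat (266,156). There are two look-alike lids on the counter, at (296,126) and (361,340). In the side view the crock is at (293,220), trigger (326,148), mat (408,172). I'll confirm this in an enlarged crop and measure.

Run:
```python
from h import *
import pickle
D=pickle.load(open('d0.pkl','rb'))
a=np.array(D['scene']['pixels'])[140:270,235:370]; b=np.array(D['side']['pixels'])[125:275,245:365]
a=cv2.resize(a,(390*1,int(130*390/135)),interpolation=cv2.INTER_CUBIC); b=cv2.resize(b,(400,500),interpolation=cv2.INTER_CUBIC)
c=np.zeros((500,790,3),np.uint8); c[:a.shape[0],:390]=a; c[:,390:]=b
cv2.imwrite('pics/crop1.png',c)
def big(m):
    n,l,s,ce=cv2.connectedComponentsWithStats(m.astype(np.uint8)); o=np.argsort(-s[1:,4])[:3]+1
    return [(ce[i].round(1).tolist(),s[i].tolist()) for i in o]
for n in('scene','side'):
    d=D[n]; h=cv2.cvtColor(np.array(d['pixels']),cv2.COLOR_BGR2HSV).astype(int); H,S,V=h[...,0],h[...,1],h[...,2]
    g=big((H>60)&(H<85)&(S>120)&(V>80)); print(n,'mat',g[0],onz(d,*g[0][0],.006))
    r=big(((H<4)|(H>174))&(S>190)&(V>120)); print('red',r)
    o=big((H>5)&(H<14)&(S>200)&(V>150)); print('orange',o)
    lid=big((H<15)&(V<115)&(V>40)&(S>100)); print('brown',lid)
    bl=big((H>105)&(H<125)&(S>150)); print('blue',bl)
```

```text
scene mat ([266.1, 155.8], [248, 144, 36, 26, 667]) [ 0.50107206 -0.34776717  0.006     ]
red [([333.8, 165.4], [327, 154, 14, 20, 168]), ([270.8, 175.1], [268, 170, 7, 14, 37])]
orange []
brown [([258.9, 55.0], [235, 38, 52, 39, 881]), ([183.4, 15.2], [164, 0, 39, 41, 621]), ([19.0, 45.9], [0, 34, 41, 25, 489])]
blue [([266.4, 198.9], [251, 183, 35, 34, 498])]
side mat ([407.8, 171.6], [386, 157, 45, 30, 1032]) [ 0.49849949 -0.3438254   0.006     ]
red [([325.7, 143.4], [321, 140, 11, 8, 56]), ([385.0, 196.0], [381, 193, 9, 8, 56])]
orange [([313.5, 197.0], [313, 197, 2, 1, 2]), ([310.5, 196.0], [310, 196, 2, 1, 2]), ([308.0, 193.0], [308, 193, 1, 1, 1])]
brown [([220.5, 200.6], [95, 153, 195, 127, 2977]), ([465.0, 189.4], [441, 171, 49, 34, 1004]), ([165.8, 275.6], [140, 258, 51, 33, 820])]
blue []
```

View pics/crop1.png

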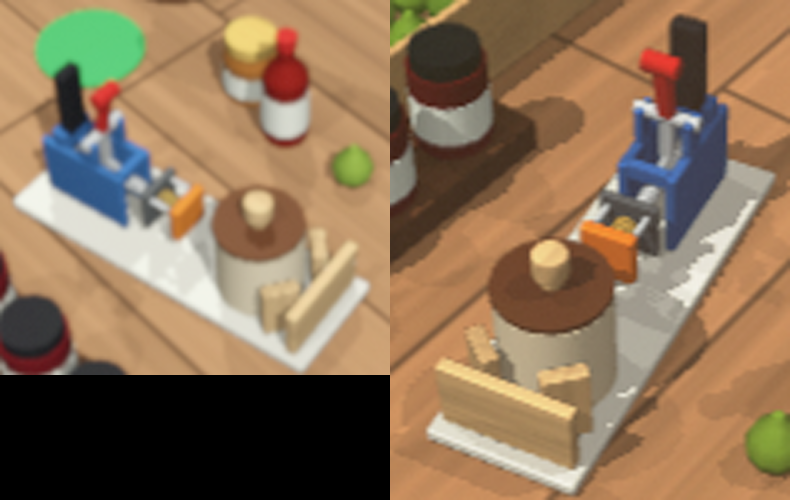

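The crop shows the one lid sitting on the crock between the rest and the orange pad. Knob is at scene (324,212) / side (293,204), crossbar at scene (271,173) / side (326,144).

Run:
```python
from h import *
import pickle
D=pickle.load(open('d0.pkl','rb'));A,B=D['scene'],D['side']
print('knob',tri(A,(324.3,212.5),B,(293,204.5)),onz(A,324.3,212.5,.128),onz(B,293,204.5,.128))
print('bar',tri(A,(271,173.2),B,(326.3,144.5)),onz(A,271,173.2,.176),onz(B,326.3,144.5,.176))
for n,d,P in(('A',A,[(239.8,210.3),(338.8,265.8),(362.7,239.3)]),('B',B,[(360.5,178.1),(301.4,271),(256.4,254.)])):
  for p in P: print(n,p,onz(d,*p,.012))
# lid size: disc width in side crop 488..617 at plane z=.109
print('disc diam',np.linalg.norm(onz(B,245+(488-390)/3.333,125+285/3.333,.109)-onz(B,245+(617-390)/3.333,125+285/3.333,.109)))
for n,d,p,q,z in(('lidBack',B,(441,189),(490,189),.015),('lidFront',B,(140,280),(194,280),.015)): print(n,np.linalg.norm(onz(d,*p,z)-onz(d,*q,z)))
for n,p,q in(('jar',(325,170),(406,224)),('sauce',(333.8,188),(382,241)),('fig',(357,204),(361,265))):
  print(n,onz(A,*p,.0),onz(B,*q,0))
```

```text
knob (array([0.59307969, 0.0448909 , 0.12513577]), np.float64(0.00047777699051460004)) [0.5945789  0.04635062 0.128     ] [0.59106844 0.04723787 0.128     ]
bar (array([ 0.63172909, -0.13309819,  0.17352526]), np.float64(0.00012042544777386238)) [ 0.63304447 -0.13113648  0.176     ] [ 0.6298017  -0.13056697  0.176     ]
A (239.8, 210.3) [ 0.71309021 -0.2078718   0.012     ]
A (338.8, 265.8) [0.63099912 0.14327144 0.012     ]
A (362.7, 239.3) [0.51752585 0.12550464 0.012     ]
B (360.5, 178.1) [ 0.58675102 -0.23222931  0.012     ]
B (301.4, 271) [0.51023222 0.12006912 0.012     ]
B (256.4, 254.0) [0.63020295 0.14838361 0.012     ]
disc diam 0.09220271166045145
lidBack 0.13585574904378475
lidFront 0.12931917920604025
jar [ 0.39703785 -0.16389456  0.        ] [ 3.98258203e-01 -1.70868822e-01 -1.11022302e-16]
sauce [ 0.43182128 -0.08505551  0.        ] [ 4.15773631e-01 -8.39795964e-02  1.11022302e-16]
fig [0.42587902 0.01336679 0.        ] [0.41396545 0.01082354 0.        ]
```

>>> carry_out:
  motion:
    - [[0.03, 0.05, 0.03], 0]
    - [[0.06, 0.1, 0.03], 0]
    - [[0.09, 0.14, 0.03], 0]
    - [[0.12, 0.18, 0.03], 0]
    - [[0.14, 0.22, 0.03], 0]
    - [[0.17, 0.26, 0.03], 0]
    - [[0.19, 0.3, 0.03], 0]
    - [[0.215, 0.34, 0.03], 0]
    - [[0.24, 0.38, 0.03], 0]
    - [[0.265, 0.42, 0.03], 0]
    - [[0.29, 0.46, 0.03], 0]
    - [[0.32, 0.5, 0.03], 0]
    - [[0.345, 0.54, 0.03], 0]
    - [[0.37, 0.58, 0.03], 0]
    - [[0.39, 0.62, 0.03], 0]
    - [[0.41, 0.65, 0.03], 0]
    - [[0.42, 0.67, 0.03], -0.04]
    - [[0.424, 0.673, 0.03], -0.04]
    - [[0.424, 0.673, 0.03], -0.04]
    - [[0.424, 0.673, 0.03], -0.04]
  grip: -1

```text
time: 2.15
position: [0.5925, 0.0433, 0.2523]
tool_rot: [2.452, -1.962, 0.0]
ft_force: [-0.6, -0.2, -0.6]
grip_width: 0.996
```

Run:
```python
from h import *
s=get_state();print(s['position'],s['tool_rot'],s['time'],s['ft_force'],s['joint_positions'].round(2))
d=grab('wrist'); im=np.array(d['pixels']);cv2.imwrite('pics/wrist1.png',im)
h=cv2.cvtColor(im,cv2.COLOR_BGR2HSV).astype(int)
print('proj knob top',proj(d,[[.593,.046,.139],[.593,.046,.128]]))
```

```text
[0.59251368 0.04330933 0.25231311] [ 2.45188207e+00 -1.96165007e+00  2.89391169e-04] 2.15 [-0.63637551 -0.2106398  -0.60676726] [ 0.49  0.26 -0.73  1.53  0.18  1.42 -1.6 ]
proj knob top [[317.09688892 194.34116029]
 [317.15943431 191.08861276]]
```

View pics/wrist1.png

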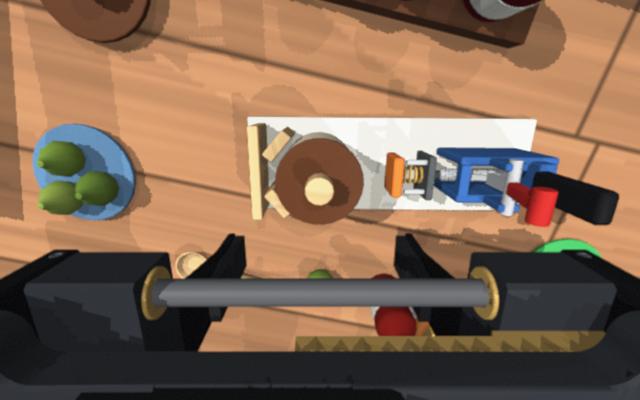

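The wrist view shows the knob top at (319,191), the disc at (319,180), the bar top at (541,191), and the board edges parallel to the image rows.

Run:
```python
from h import *
d=grab('wrist')
print('knob',onz(d,319.5,191,.139),'disc',onz(d,319,180,.109),'bar',onz(d,541,190,.185))
a,b,c,e=[onz(d,*p,.012) for p in((248,117.5),(535,119.5),(390,210),(490,211))]
for p,q in((b,a),(e,c)): print(p,q,np.degrees(np.arctan2(*(q-p)[[1,0]])))
o=onz(d,399,175,.083);print('pad front top~',onz(d,388,175,.083),'plate',onz(d,424,175,.085))
```

```text
knob [0.59666231 0.04427911 0.139     ] disc [0.59958483 0.04539263 0.109     ] bar [ 0.64777796 -0.12075012  0.185     ]
[ 0.71295418 -0.21093106  0.012     ] [0.63601524 0.1457452  0.012     ] 102.17280335224245
[ 0.58438117 -0.20224283  0.012     ] [ 0.55552243 -0.06577296  0.012     ] 101.9402046629605
pad front top~ [ 0.61541543 -0.02934105  0.083     ] plate [ 0.62437538 -0.06745691  0.085     ]
```

>>> carry_out:
  motion:
    - [[0.002, 0.002, -0.03], 0]
    - [[0.002, 0.002, -0.06], 0]
    - [[0.002, 0.002, -0.09], 0]
    - [[0.002, 0.002, -0.11], 0]
    - [[0.002, 0.002, -0.125], 0]
    - [[0.002, 0.002, -0.135], 0]
    - [[0.002, 0.002, -0.138], 0]
    - [[0.002, 0.002, -0.138], 0]
    - [[0.002, 0.002, -0.138], 0]
  grip: -1

```text
time: 3.15
position: [0.5956, 0.0474, 0.1157]
tool_rot: [-2.454, 1.96, -0.002]
ft_force: [0.2, 0.0, -0.3]
grip_width: 1.002
```

>>> carry_out:
  motion:
    - [[0, 0, 0], 0]
    - [[0, 0, 0], 0]
    - [[0, 0, 0], 0]
    - [[0, 0, 0], 0]
    - [[0, 0, 0], 0]
    - [[0, 0, 0], 0]
    - [[0, 0, 0], 0]
    - [[0, 0, 0], 0]
    - [[0, 0, 0], 0]
    - [[0, 0, 0], 0]
  grip: 1
  squeeze: 15

```text
time: 4.15
position: [0.5949, 0.047, 0.1146]
tool_rot: [2.454, -1.961, 0.0]
ft_force: [0.4, -0.9, -0.5]
grip_width: 0.318
```

>>> carry_out:
  motion:
    - [[0, 0, 0.01], 0]
    - [[0, 0, 0.02], 0]
    - [[0, 0, 0.03], 0]
    - [[0, 0, 0.05], 0]
    - [[0, 0, 0.08], 0]
    - [[0, 0, 0.11], 0]
    - [[0, 0, 0.13], 0]
    - [[0, 0, 0.13], 0]

```text
time: 4.95
position: [0.5968, 0.0481, 0.2489]
tool_rot: [-2.451, 1.958, -0.009]
ft_force: [-0.1, 0.8, -1.0]
grip_width: 0.318
```

Run:
```python
from h import *
d=grab('side'); im=np.array(d['pixels'])
cv2.imwrite('pics/side2.png',cv2.resize(im[90:290,240:460],None,fx=2.5,fy=2.5))
s=get_state();print(s['position'],s['tool_rot'],s['grip_width'],s['ft_force'])
```

```text
[0.59571666 0.04774883 0.24648843] [-2.45314804  1.9590673  -0.00455584] 0.3174293927762044 [-0.61245216 -0.49426229 -1.33950016]
```

View pics/side2.png

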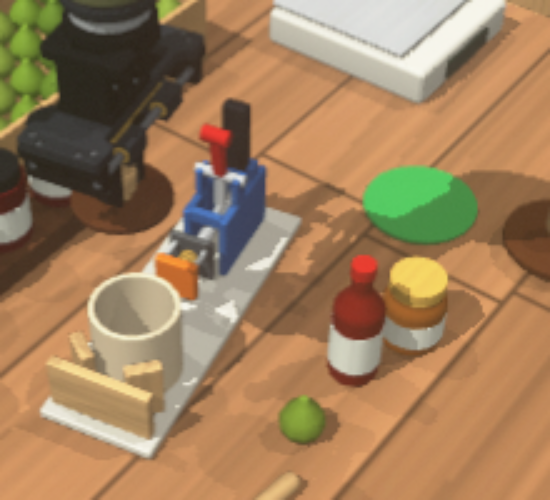

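The lid is held level, well clear of the crock, which stayed in place. Now over to the mat.

>>> carry_out:
  motion:
    - [[-0.005, -0.03, 0], 0]
    - [[-0.014, -0.06, 0], 0]
    - [[-0.024, -0.1, 0], 0]
    - [[-0.034, -0.14, 0], 0]
    - [[-0.044, -0.18, 0], 0]
    - [[-0.054, -0.22, 0], 0]
    - [[-0.063, -0.26, 0], 0]
    - [[-0.073, -0.3, 0], 0]
    - [[-0.083, -0.34, 0], 0]
    - [[-0.09, -0.37, 0], 0]
    - [[-0.094, -0.388, 0], 0]
    - [[-0.096, -0.394, 0], 0]
    - [[-0.096, -0.394, -0.03], 0]
    - [[-0.096, -0.394, -0.07], 0]
    - [[-0.096, -0.394, -0.11], 0]
    - [[-0.096, -0.394, -0.15], 0]
    - [[-0.096, -0.394, -0.18], 0]
    - [[-0.096, -0.394, -0.195], 0]
    - [[-0.096, -0.394, -0.205], 0]
    - [[-0.096, -0.394, -0.205], 0]

```text
time: 7.0
position: [0.4991, -0.3456, 0.0391]
tool_rot: [-2.455, 1.959, 0.002]
ft_force: [-0.4, 0.3, -0.8]
grip_width: 0.316
```

Run:
```python
from h import *
for i in range(3): s=get_state();grab('scene')
s=get_state();print(s['position'],s['tool_rot'],s['grip_width'],s['ft_force'])
```

```text
[ 0.50017474 -0.34722666  0.04138738] [-2.45470204  1.96039957 -0.00476715] 0.3145102394884854 [ 0.65796491 -0.20706684 -2.22473098]
```

>>> carry_out:
  motion:
    - [[0, 0, -0.005], 0]
    - [[0, 0, -0.01], 0]
    - [[0, 0, -0.012], 0]
    - [[0, 0, -0.013], 0]
    - [[0, 0, -0.014], 0]
    - [[0, 0, -0.015], 0]
    - [[0, 0, -0.015], 0]
    - [[0, 0, -0.015], 0]

```text
time: 7.95
position: [0.4985, -0.3466, 0.0265]
tool_rot: [2.454, -1.96, -0.001]
ft_force: [-5.7, 2.7, 10.8]
grip_width: 0.315
```

>>> carry_out:
  motion:
    - [[0, 0, 0], 0]
    - [[0, 0, 0], 0]
    - [[0, 0, 0], 0]
    - [[0, 0, 0], 0]
    - [[0, 0, 0], 0]
    - [[0, 0, 0], 0]
    - [[0, 0, 0], 0]
    - [[0, 0, 0], 0]
  grip: -0.2

```text
time: 8.75
position: [0.4988, -0.3467, 0.0245]
tool_rot: [2.455, -1.961, 0.0]
ft_force: [0.4, -0.2, -0.5]
grip_width: 0.598
```

>>> carry_out:
  motion:
    - [[0, 0, 0.02], 0]
    - [[0, 0, 0.05], 0]
    - [[0, 0, 0.09], 0]
    - [[0, 0, 0.13], 0]
    - [[0, 0, 0.17], 0]
    - [[0, 0, 0.2], 0]
    - [[0, 0, 0.21], 0]
    - [[0, 0, 0.21], 0]

```text
time: 9.55
position: [0.4996, -0.3471, 0.236]
tool_rot: [2.455, -1.961, 0.005]
ft_force: [0.3, 0.8, -0.4]
grip_width: 0.603
```

Run:
```python
from h import *
d=grab('wrist'); e=grab('side')
im=np.array(d['pixels']);s=np.array(e['pixels'])[110:250,280:460]
c=np.zeros((400,800,3),np.uint8); c[:250,:400]=cv2.resize(im,(400,250)); c[:311,400:]=cv2.resize(s,(400,311))
cv2.imwrite('pics/lid3.png',c)
s=get_state();print(s['position'],s['tool_rot'],s['grip_width'],s['ft_force'],s['time'])
```

```text
[ 0.49810949 -0.34638375  0.23289768] [ 2.45438801 -1.96051735 -0.00364143] 0.6018478322537286 [-0.32034542  0.18767194 -1.88561099] 9.65
```

View pics/lid3.png

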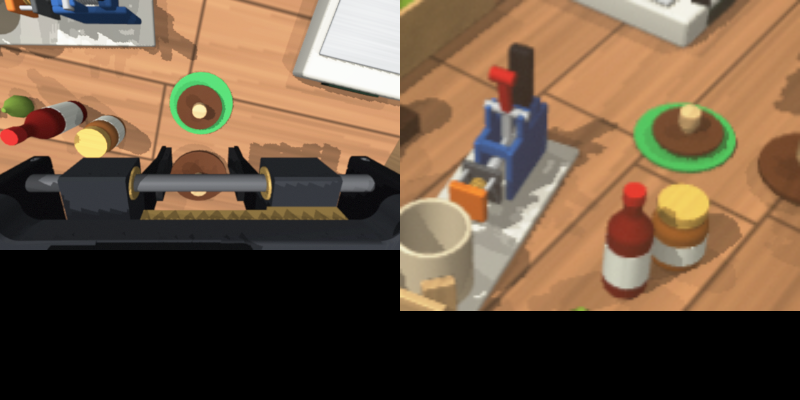

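The lid lies upright, centred on the mat and released. Next, shut the fingers and go to the +x side of the crossbar.

>>> carry_out:
  motion:
    - [[0.015, 0.03, 0.01], 0]
    - [[0.03, 0.062, 0.01], 0]
    - [[0.048, 0.1, 0.01], 0]
    - [[0.067, 0.138, 0.01], 0]
    - [[0.085, 0.176, 0.01], 0]
    - [[0.103, 0.214, 0.01], 0]
    - [[0.117, 0.243, 0.01], 0]
    - [[0.124, 0.256, 0.01], 0]
    - [[0.124, 0.256, 0], 0]
    - [[0.124, 0.256, -0.03], 0]
    - [[0.124, 0.256, -0.055], 0]
    - [[0.124, 0.256, -0.069], 0]
    - [[0.124, 0.256, -0.069], 0]
    - [[0.124, 0.256, -0.069], 0]
  grip: 1

```text
time: 11.05
position: [0.6228, -0.092, 0.1658]
tool_rot: [2.453, -1.962, 0.0]
ft_force: [0.3, -0.7, -0.1]
grip_width: 0.001
```

Run:
```python
from h import *
d=grab('side'); a=grab('scene')
c=np.zeros((500,800,3),np.uint8)
c[:,:400]=cv2.resize(np.array(a['pixels'])[150:275,240:340],(400,500),interpolation=cv2.INTER_CUBIC)
c[:,400:]=cv2.resize(np.array(d['pixels'])[110:260,250:370],(400,500),interpolation=cv2.INTER_CUBIC)
cv2.imwrite('pics/tr4.png',c)
s=get_state();print(s['position'],s['tool_rot'],s['grip_width'],s['ft_force'],s['time'])
```

```text
[ 0.62365887 -0.09126347  0.16704711] [-2.45328337  1.96093542 -0.00344028] 0.006354675556167818 [0.3886292  0.67357857 0.40186558] 11.15
```

View pics/tr4.png

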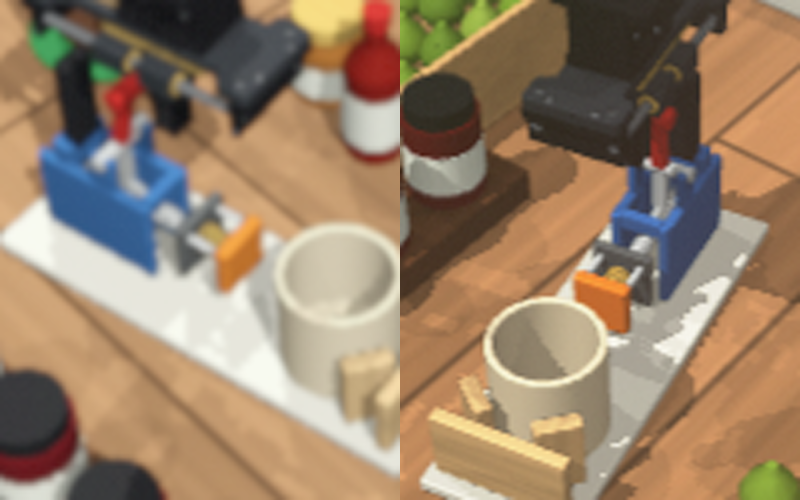

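Run:
```python
from h import *
d=grab('side'); a=grab('scene')
P=[[.6237,-.0913,.167],[.6237,-.0913,.237],[.631,-.131,.176]]
print((proj(a,P)-[240,150])*4,(proj(d,P)-[250,110])*10/3+[400,0])
for n,e in(('scene',a),('side',d)):
    h=cv2.cvtColor(np.array(e['pixels']),cv2.COLOR_BGR2HSV).astype(int);H,S,V=h[...,0],h[...,1],h[...,2]
    ce=cv2.connectedComponentsWithStats((((H<4)|(H>174))&(S>190)&(V>110)).astype(np.uint8))
    print(n,[(s.tolist(),c.round(1).tolist()) for s,c in zip(ce[2][1:],ce[3][1:]) if s[4]>15])
```

```text
[[171.44015869 125.07639765]
 [163.88692209  53.36416365]
 [126.40135122  91.4646571 ]] [[628.45707359 153.93805169]
 [627.24315557  78.48968483]
 [653.43039721 114.10780739]]
scene [([327, 155, 14, 19, 173], [333.6, 165.5]), ([267, 170, 7, 14, 48], [270.1, 175.5])]
side [([381, 193, 9, 10, 67], [384.6, 196.6])]
```

>>> carry_out:
  motion:
    - [[0.001, -0.005, 0], 0]
    - [[0.002, -0.01, 0], 0]
    - [[0.003, -0.012, 0], 0]
    - [[0.003, -0.012, 0], 0]
    - [[0.003, -0.012, 0], 0]

```text
time: 11.75
position: [0.6258, -0.1027, 0.1655]
tool_rot: [-2.454, 1.961, 0.0]
ft_force: [0.4, 0.7, -0.5]
grip_width: 0.005
```

>>> carry_out:
  motion:
    - [[0.001, -0.003, 0], 0]
    - [[0.001, -0.004, 0], 0]
    - [[0.001, -0.004, 0], 0]
    - [[0.001, -0.004, 0], 0]

```text
time: 12.15
position: [0.6268, -0.1067, 0.1655]
tool_rot: [2.455, -1.961, -0.0]
ft_force: [0.3, 0.7, 1.3]
grip_width: 0.005
```

>>> carry_out:
  motion:
    - [[0.001, -0.003, 0], 0]
    - [[0.001, -0.004, 0], 0]
    - [[0.001, -0.004, 0], 0]
    - [[0.001, -0.004, 0], 0]

```text
time: 12.55
position: [0.6278, -0.1107, 0.1656]
tool_rot: [2.455, -1.961, -0.0]
ft_force: [0.3, -0.6, -0.3]
grip_width: 0.003
```

>>> carry_out:
  motion:
    - [[0.001, -0.004, 0], 0]
    - [[0.001, -0.004, 0], 0]
    - [[0.001, -0.004, 0], 0]
    - [[0.001, -0.004, 0], 0]

```text
time: 12.95
position: [0.6288, -0.1148, 0.1656]
tool_rot: [2.454, -1.961, 0.0]
ft_force: [-0.2, 1.1, 0.8]
grip_width: 0.007
```

>>> carry_out:
  motion:
    - [[0.001, -0.004, 0], 0]
    - [[0.001, -0.004, 0], 0]
    - [[0.001, -0.004, 0], 0]
    - [[0.001, -0.004, 0], 0]

```text
time: 13.35
position: [0.63, -0.1183, 0.1658]
tool_rot: [-2.455, 1.96, -0.0]
ft_force: [-0.3, 1.5, 1.6]
grip_width: 0.005
```

>>> carry_out:
  motion:
    - [[0.001, -0.004, 0], 0]
    - [[0.001, -0.004, 0], 0]
    - [[0.001, -0.004, 0], 0]
    - [[0.001, -0.004, 0], 0]

```text
time: 13.75
position: [0.6309, -0.1213, 0.1658]
tool_rot: [-2.455, 1.959, 0.002]
ft_force: [-1.1, 4.1, 3.0]
grip_width: 0.004
```

>>> carry_out:
  motion:
    - [[0.001, -0.003, 0], 0]
    - [[0.001, -0.006, 0], 0]
    - [[0.001, -0.006, 0], 0]
    - [[0.001, -0.006, 0], 0]

```text
time: 14.15
position: [0.6322, -0.1261, 0.1663]
tool_rot: [-2.454, 1.957, 0.002]
ft_force: [-2.6, 5.8, 4.2]
grip_width: 0.009
```

>>> carry_out:
  motion:
    - [[0.001, -0.003, 0], 0]
    - [[0.001, -0.006, 0], 0]
    - [[0.001, -0.006, 0], 0]
    - [[0.001, -0.006, 0], 0]

```text
time: 14.55
position: [0.6337, -0.1321, 0.1665]
tool_rot: [-2.454, 1.956, 0.001]
ft_force: [-0.2, 5.8, 3.9]
grip_width: 0.007
```

>>> carry_out:
  motion:
    - [[0.001, -0.002, 0], 0]
    - [[0.001, -0.003, 0], 0]
    - [[0.001, -0.003, 0], 0]
    - [[0.001, -0.003, 0], 0]

```text
time: 14.95
position: [0.6344, -0.1351, 0.1663]
tool_rot: [-2.454, 1.956, 0.002]
ft_force: [-1.7, 6.2, 2.9]
grip_width: 0.005
```

```bash
cat > m.py <<'E'
from h import *
import sys
u=np.array([-.213,.977])
def lines():
    a=grab('scene');d=grab('side')
    for n,e,r in(('scene',a,(180,235,270,340)),('side',d,(170,225,285,345))):
        im=np.array(e['pixels'])[r[0]:r[1],r[2]:r[3]];h=cv2.cvtColor(im,cv2.COLOR_BGR2HSV).astype(int)
        m=(h[...,0]>4)&(h[...,0]<16)&(h[...,1]>190)&(h[...,2]>120)
        m=m.astype(np.uint8);k=cv2.connectedComponentsWithStats(m)
        i=1+np.argmax(k[2][1:,4]); c=k[3][i]+[r[2],r[0]]; print(n,'pad px',c.round(1),k[2][i,4],onz(e,*c,.06)[:2]@u)
    s=get_state();print(s['position'],s['ft_force'],s['time'])
    return a,d
a,d=lines()
c=np.zeros((500,800,3),np.uint8)
c[:,:400]=cv2.resize(np.array(a['pixels'])[160:260,265:345],(400,500),interpolation=cv2.INTER_CUBIC)
c[:,400:]=cv2.resize(np.array(d['pixels'])[160:260,260:340],(400,500),interpolation=cv2.INTER_CUBIC)
cv2.imwrite(f'pics/{sys.argv[1]}.png',c)
E
python3 m.py p5
```

```text
scene pad px [301.5 216.1] 52 -0.1603264324188373
side pad px [308.6 198.9] 96 -0.17234170538667365
[ 0.63445919 -0.13508219  0.16630876] [-0.23233138  6.76592529  4.03991824] 15.05
```

>>> carry_out:
  motion:
    - [[0.001, -0.002, 0], 0]
    - [[0.001, -0.003, 0], 0]
    - [[0.001, -0.003, 0], 0]
    - [[0.001, -0.003, 0], 0]

```text
time: 15.45
position: [0.6348, -0.1364, 0.1662]
tool_rot: [-2.455, 1.955, 0.006]
ft_force: [-2.8, 9.6, 5.5]
grip_width: 0.001
```

>>> carry_out:
  motion:
    - [[0, -0.002, 0], 0]
    - [[0, -0.002, 0], 0]
    - [[0, -0.002, 0], 0]
    - [[0, -0.002, 0], 0]

```text
time: 15.85
position: [0.6348, -0.1364, 0.1663]
tool_rot: [-2.455, 1.952, 0.008]
ft_force: [-3.2, 11.3, 5.4]
grip_width: 0.004
```

```bash
python3 m.py p6
```

```text
scene pad px [302.1 215.8] 56 -0.1596596952876638
side pad px [308.8 199. ] 97 -0.17219012941938008
[ 0.63474405 -0.1364599   0.1662404 ] [-2.6075315  11.28946443  5.93893742] 15.95
```

View pics/p6.png

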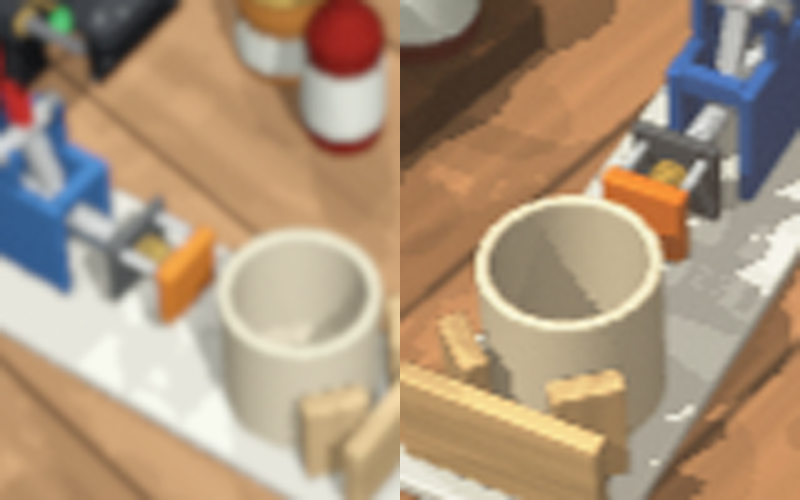

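The first pull is at the trigger's stop. Pad and crock are visible, with the pad still clear of the crock (scene gap about 215→225 px in the crop). Release and take a second pull.

>>> carry_out:
  motion:
    - [[-0.002, 0.01, 0], 0]
    - [[-0.004, 0.02, 0], 0]
    - [[-0.006, 0.03, 0], 0]
    - [[-0.007, 0.033, 0], 0]
    - [[-0.007, 0.033, 0], 0]
    - [[-0.007, 0.033, 0], 0]
    - [[-0.007, 0.033, 0], 0]

```text
time: 16.65
position: [0.6278, -0.1109, 0.1655]
tool_rot: [2.453, -1.962, 0.001]
ft_force: [-0.5, 0.3, -0.2]
grip_width: 0.006
```

```bash
python3 m.py p7
python3 - <<'E'
from h import *
import pickle
D=pickle.load(open('d0.pkl','rb'));a=D['scene']
C=np.array([.611,-.043]);U=np.array([-.213,.977]);W=np.array([-.977,-.213])
for n in('scene','side'):
  e=D[n]
  r=(180,235,270,340) if n=='scene' else (170,225,285,345)
  im=np.array(e['pixels'])[r[0]:r[1],r[2]:r[3]];h=cv2.cvtColor(im,cv2.COLOR_BGR2HSV).astype(int)
  m=((h[...,0]>4)&(h[...,0]<16)&(h[...,1]>190)&(h[...,2]>120)).astype(np.uint8);k=cv2.connectedComponentsWithStats(m)
  i=1+np.argmax(k[2][1:,4]);print(n,'d0',(k[3][i]+[r[2],r[0]]).round(1),k[2][i,4])
P=[[*(C+U*x/1000),.06] for x in(0,10,20,30,40,50)]
print(proj(a,P).round(1).tolist()); print(proj(D['side'],P).round(1).tolist())
E
```

```text
scene pad px [302.  215.8] 54 -0.15993207078721194
side pad px [308.9 199.3] 103 -0.17120647607695513
[ 0.62785625 -0.11050951  0.16552899] [ 0.82492098 -0.03708558 -0.67636715] 16.75
scene d0 [299.6 214.4] 55
side d0 [310.6 197.7] 129
[[299.4, 213.0], [302.2, 214.5], [305.0, 216.1], [307.8, 217.6], [310.6, 219.1], [313.4, 220.7]]
[[311.2, 199.8], [309.5, 202.3], [307.7, 204.9], [305.9, 207.4], [304.1, 210.0], [302.3, 212.6]]
```

>>> carry_out:
  motion:
    - [[0.002, -0.008, 0], 0]
    - [[0.004, -0.015, 0], 0]
    - [[0.005, -0.021, 0], 0]
    - [[0.006, -0.026, 0], 0]
    - [[0.007, -0.03, 0], 0]
    - [[0.007, -0.032, 0], 0]
    - [[0.007, -0.032, 0], 0]
    - [[0.007, -0.032, 0], 0]

```text
time: 17.55
position: [0.6352, -0.1363, 0.1665]
tool_rot: [-2.454, 1.953, 0.007]
ft_force: [-2.6, 9.3, 5.2]
grip_width: 0.009
```

```bash
python3 m.py p8
```

```text
scene pad px [304.2 218.8] 35 -0.14791769855013354
side pad px [307.9 200.6] 45 -0.1659891962980552
[ 0.63526702 -0.13624392  0.16655611] [-3.0828142   9.49623674  5.95843153] 17.65
```

>>> carry_out:
  motion:
    - [[-0.002, 0.01, 0], 0]
    - [[-0.004, 0.02, 0], 0]
    - [[-0.006, 0.03, 0], 0]
    - [[-0.007, 0.032, 0], 0]
    - [[-0.007, 0.032, 0], 0]
    - [[-0.007, 0.032, 0], 0]

```text
time: 18.25
position: [0.6278, -0.111, 0.1656]
tool_rot: [2.453, -1.962, 0.001]
ft_force: [-0.1, 0.2, -0.1]
grip_width: 0.009
```

```bash
python3 m.py p9
```

```text
scene pad px [304.3 218.7] 36 -0.1480870156561288
side pad px [307.8 200.5] 41 -0.16612626965120808
[ 0.62782968 -0.11086591  0.1655235 ] [-0.6059665  -0.31501062 -0.01445629] 18.35
```

View pics/p9.png

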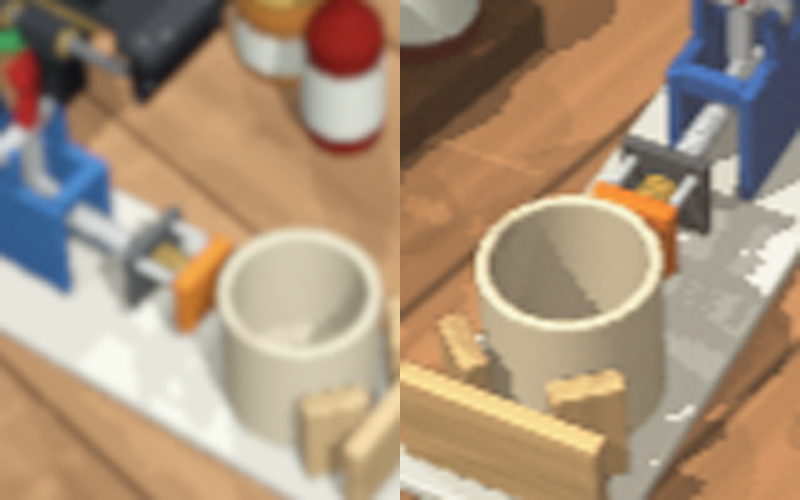

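```bash
cat > q.py <<'E'
from h import *
import pickle
D=pickle.load(open('d0.pkl','rb'));a=D['scene'];b=D['side']
C=np.array([.611,-.043]);U=np.array([-.213,.977]);W=np.array([-.977,-.213])
def S(x,y,z): p=onz(a,265+x/5,160+y/5,z)[:2]-C; return (p@U*1e3).round(1),(p@W*1e3).round(1)
def R(x,y,z): p=onz(b,260+(x-400)/5,160+y/5,z)[:2]-C; return (p@U*1e3).round(1),(p@W*1e3).round(1)
E
python3 - <<'E'
from q import *
print('face now',S(231,240,.083),R(597,187,.083),R(677,217,.083))
print('face p6',S(213,232,.083),R(605,173,.083),R(688,197,.083))
print('rim centre',S(299,292,.102),R(570,262,.102))
print('plate top',S(178,210,.085),R(628,140,.085),R(710,160,.085))
print('rest top right',S(400,360,.076),R(605,440,.076))
E
```

```text
face now (np.float64(28.9), np.float64(19.6)) (np.float64(25.4), np.float64(-19.9)) (np.float64(27.1), np.float64(25.8))
face p6 (np.float64(16.8), np.float64(18.7)) (np.float64(14.7), np.float64(-21.0)) (np.float64(12.1), np.float64(24.5))
rim centre (np.float64(91.6), np.float64(-2.1)) (np.float64(92.7), np.float64(1.7))
plate top (np.float64(-8.8), np.float64(19.3)) (np.float64(-9.9), np.float64(-20.5)) (np.float64(-14.7), np.float64(23.8))
rest top right (np.float64(153.1), np.float64(7.0)) (np.float64(164.4), np.float64(56.8))
```

Pad face is at clamp x ≈ 27.5 mm and the crock centre at ≈ 93, so there's about 21 mm to go before contact. I need roughly three more pulls, and the last one is held.

>>> carry_out:
  motion:
    - [[0.002, -0.008, 0], 0]
    - [[0.004, -0.015, 0], 0]
    - [[0.005, -0.021, 0], 0]
    - [[0.006, -0.026, 0], 0]
    - [[0.007, -0.03, 0], 0]
    - [[0.007, -0.032, 0], 0]
    - [[0.007, -0.032, 0], 0]
    - [[0.007, -0.032, 0], 0]

```text
time: 19.15
position: [0.6352, -0.1363, 0.1665]
tool_rot: [-2.454, 1.953, 0.007]
ft_force: [-2.0, 9.1, 5.1]
grip_width: 0.003
```

>>> carry_out:
  motion:
    - [[-0.002, 0.01, 0], 0]
    - [[-0.004, 0.02, 0], 0]
    - [[-0.006, 0.03, 0], 0]
    - [[-0.007, 0.032, 0], 0]
    - [[-0.007, 0.032, 0], 0]
    - [[-0.007, 0.032, 0], 0]

```text
time: 19.75
position: [0.6278, -0.111, 0.1656]
tool_rot: [2.453, -1.961, 0.001]
ft_force: [-0.5, 0.1, 0.9]
grip_width: 0.003
```

>>> carry_out:
  motion:
    - [[0.002, -0.008, 0], 0]
    - [[0.004, -0.015, 0], 0]
    - [[0.005, -0.019, 0], 0]
    - [[0.006, -0.023, 0], 0]
    - [[0.006, -0.026, 0], 0]
    - [[0.006, -0.026, 0], 0]
    - [[0.006, -0.026, 0], 0]
    - [[0.006, -0.026, 0], 0]

```text
time: 20.55
position: [0.6345, -0.1322, 0.1666]
tool_rot: [-2.453, 1.955, 0.004]
ft_force: [-1.2, 6.7, 4.9]
grip_width: 0.002
```

```bash
python3 m.py p10
```

```text
scene pad px [307.  224.5] 6 -0.12905688995558404Traceback (most recent call last):
  File "m.py", line 13, in <module>
    a,d=lines()
        ~~~~~^^
  File "m.py", line 10, in lines
    i=1+np.argmax(k[2][1:,4]); c=k[3][i]+[r[2],r[0]]; print(n,'pad px',c.round(1),k[2][i,4],onz(e,*c,.06)[:2]@u)
        ~~~~~~~~~^^^^^^^^^^^^
    return _wrapfunc(a, 'argmax', axis=axis, out=out, **kwds)
    return bound(*args, **kwds)
ValueError: attempt to get argmax of an empty sequence
```

```bash
sed -i 's/^        i=1+/        if len(k[2])<2: continue\n        i=1+/' m.py
```

>>> carry_out:
  motion:
    - [[0.001, -0.002, 0], 0]
    - [[0.001, -0.004, 0], 0]
    - [[0.001, -0.006, 0], 0]
    - [[0.001, -0.006, 0], 0]
    - [[0.001, -0.006, 0], 0]

```text
time: 21.15
position: [0.6354, -0.1363, 0.1665]
tool_rot: [-2.453, 1.953, 0.007]
ft_force: [-2.2, 10.6, 4.4]
grip_width: 0.003
```

```bash
python3 m.py p11
```

```text
scene pad px [307.4 224.8] 8 -0.12764328674721181
[ 0.63541141 -0.13625605  0.166528  ] [-2.10006261 10.32522765  5.84906306] 21.25
```

View pics/p11.png

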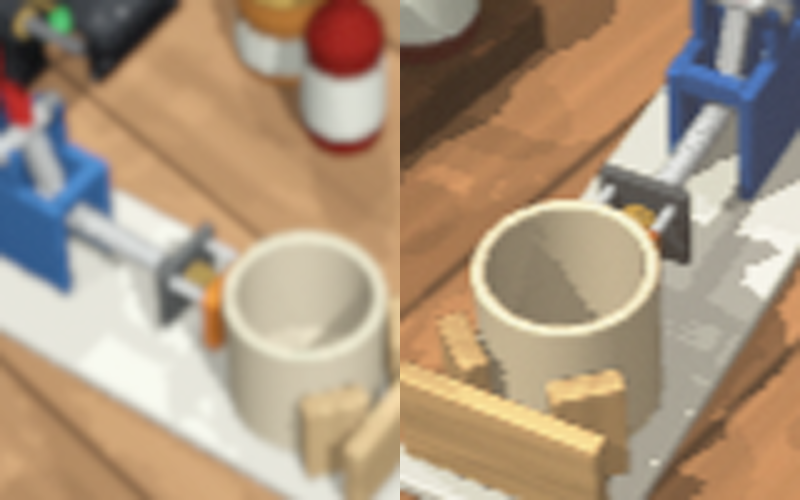

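```bash
python3 - <<'E'
from q import *
print('plate top',S(210,228,.085),R(606,168,.085),R(689,188,.085))
print('rim centre',S(305,296,.102),R(565,267,.102))
E
cat > rim.py <<'E'
# numeric tracker: rim/cream area centroid, dark plate centroid, vs reference pngs in pics
import cv2,numpy as np,sys
ref=cv2.imread('pics/p9.png')
for n in sys.argv[1:]:
    im=cv2.imread(f'pics/{n}.png')
    for nm,(r0,r1,c0,c1) in dict(crockS=(225,350,215,295),crockR=(195,330,470,560)).items():
        t=ref[r0:r1,c0:c1] if nm!='crockS' else ref[225:300,270:385]
        o=(c0,r0) if nm!='crockS' else (270,225)
        w=im[o[1]-15:o[1]+t.shape[0]+35,o[0]-40:o[0]+t.shape[1]+15 if nm!='crockS' else o[0]+t.shape[1]+15]
        m=cv2.matchTemplate(w,t,cv2.TM_CCOEFF_NORMED);_,v,_,l=cv2.minMaxLoc(m)
        print(n,nm,l[0]-40,l[1]-15,round(v,3))
    pl=[(ref[195:300,122:160],(122,195),'plateS'),(ref[135:200,620:720],(620,135),'plateR')]
    for t,o,nm in pl:
        x0=max(o[0]-70,0);y0=o[1]-10
        w=im[y0:o[1]+t.shape[0]+70,x0:o[0]+t.shape[1]+90]
        m=cv2.matchTemplate(w,t,cv2.TM_CCOEFF_NORMED);_,v,_,l=cv2.minMaxLoc(m)
        print(n,nm,l[0]+x0-o[0],l[1]+y0-o[1],round(v,3))
E
python3 rim.py p8 p11
```

```text
plate top (np.float64(14.6), np.float64(18.8)) (np.float64(13.1), np.float64(-21.2)) (np.float64(8.0), np.float64(23.1))
rim centre (np.float64(96.0), np.float64(-2.5)) (np.float64(96.7), np.float64(1.1))
p8 crockS 0 0 0.995
p8 crockR 0 0 0.994
p8 plateS 0 0 1.0
p8 plateR 0 0 1.0
p11 crockS 5 3 0.989
p11 crockR -4 5 0.988
p11 plateS 33 18 0.992
p11 plateR -21 29 0.761
```

Plate moved 23 mm and the crock about 3.6 mm. The pad is pressing with roughly 3–4 mm squeeze, and the crock is nearly seated. Release, then one more pull in steps.

>>> carry_out:
  motion:
    - [[-0.002, 0.01, 0], 0]
    - [[-0.004, 0.02, 0], 0]
    - [[-0.006, 0.03, 0], 0]
    - [[-0.007, 0.032, 0], 0]
    - [[-0.007, 0.032, 0], 0]
    - [[-0.007, 0.032, 0], 0]

```text
time: 21.85
position: [0.6278, -0.111, 0.1655]
tool_rot: [2.453, -1.961, 0.001]
ft_force: [-0.6, 0.2, 0.8]
grip_width: 0.003
```

```bash
python3 m.py p12;python3 rim.py p12
```

```text
scene pad px [308. 224.] 7 -0.12777031298556266
[ 0.62778635 -0.11086294  0.16550145] [-0.43828222 -0.40675684 -0.04787846] 21.95
p12 crockS 7 4 0.993
p12 crockR -5 7 0.982
p12 plateS 33 18 0.992
p12 plateR -21 29 0.781
```

>>> carry_out:
  motion:
    - [[0.001, -0.004, 0], 0]
    - [[0.002, -0.008, 0], 0]
    - [[0.003, -0.012, 0], 0]
    - [[0.004, -0.016, 0], 0]
    - [[0.004, -0.018, 0], 0]
    - [[0.004, -0.018, 0], 0]
    - [[0.004, -0.018, 0], 0]

```text
time: 22.65
position: [0.6317, -0.1224, 0.1667]
tool_rot: [-2.455, 1.954, 0.007]
ft_force: [-3.3, 8.7, 6.7]
grip_width: 0.006
```

```bash
python3 m.py p13;python3 rim.py p13
```

```text
scene pad px [308.1 224.9] 7 -0.12561160098120938
[ 0.63166629 -0.12243023  0.16667258] [-3.39882428  8.35967058  6.44286369] 22.75
p13 crockS 10 5 0.986
p13 crockR -7 9 0.98
p13 plateS 39 21 0.989
p13 plateR -24 34 0.742
```

>>> carry_out:
  motion:
    - [[0.001, -0.002, 0], 0]
    - [[0.001, -0.004, 0], 0]
    - [[0.001, -0.004, 0], 0]
    - [[0.001, -0.004, 0], 0]

```text
time: 23.15
position: [0.6329, -0.1257, 0.1668]
tool_rot: [-2.455, 1.953, 0.008]
ft_force: [-3.9, 8.9, 6.4]
grip_width: 0.007
```

```bash
python3 m.py p14;python3 rim.py p14
```

```text
scene pad px [308.  224.5] 6 -0.12670614062147376
[ 0.63286985 -0.12574537  0.16684663] [-3.06176654  9.3883141   7.49059372] 23.25
p14 crockS 10 5 0.986
p14 crockR -7 9 0.981
p14 plateS 42 23 0.988
p14 plateR -26 35 0.718
```

>>> carry_out:
  motion:
    - [[0.001, -0.002, 0], 0]
    - [[0.001, -0.004, 0], 0]
    - [[0.002, -0.006, 0], 0]
    - [[0.002, -0.006, 0], 0]
    - [[0.002, -0.006, 0], 0]

```text
time: 23.75
position: [0.6348, -0.1315, 0.1668]
tool_rot: [-2.455, 1.952, 0.008]
ft_force: [-4.6, 10.6, 7.6]
grip_width: -0.001
```

```bash
python3 m.py p15;python3 rim.py p15
python3 - <<'E'
from h import *
w=grab('wrist');im=np.array(w['pixels']);cv2.imwrite('pics/w15.png',im)
print(proj(w,[[.611-.213*.05,-.043+.977*.05,.083],[.611-.213*.022,-.043+.977*.022,.085]]))
E
```

```text
scene pad px [308.  224.5] 6 -0.12670614062147376
[ 0.63474959 -0.13143306  0.16683781] [-4.48053994  9.52305365  7.76901521] 23.85
p15 crockS 10 5 0.987
p15 crockR -7 9 0.981
p15 plateS 46 25 0.987
p15 plateR -29 40 0.682
[[154.41706096 208.39878945]
 [186.34092439 209.60361125]]
```

Run:
```python
import cv2,numpy as np
w=cv2.imread('pics/w15.png'); c=np.zeros((600,800,3),np.uint8)
c[:400]=cv2.resize(w[170:250,100:260],(800,400),interpolation=cv2.INTER_CUBIC)
p=cv2.imread('pics/p15.png')
c[400:,:400]=p[200:400,:400]; c[400:,400:]=p[130:330,400:]
cv2.imwrite('pics/fin.png',c)
```

```text
(no output)
```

View pics/fin.png

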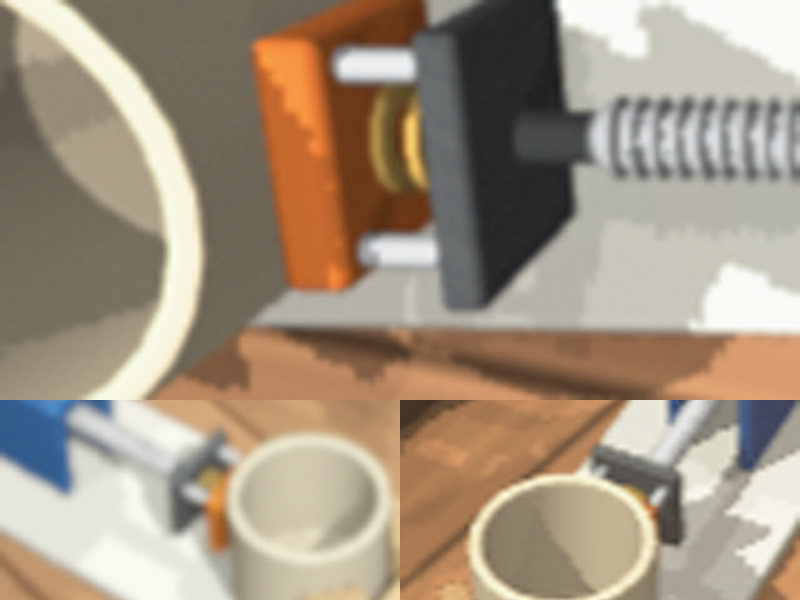

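The close wrist view shows the pad flat on the crock, the gap to the plate clearly open, and both clean enough to measure.

Run:
```python
from h import *
w=grab('wrist');C=np.array([.611,-.043]);U=np.array([-.213,.977]);W=np.array([-.977,-.213])
f=lambda x,y,z:((lambda p:((p@U*1e3).round(1),(p@W*1e3).round(1)))(onz(w,100+x/5,170+y/5,z)[:2]-C))
print('face',f(257,40,.083),f(289,288,.083))
print('rear',f(320,38,.083),f(348,288,.083))
print('plate',f(415,35,.085),f(446,305,.085),f(455,30,.085),f(487,303,.085))
```

```text
face (np.float64(48.5), np.float64(-26.6)) (np.float64(49.7), np.float64(17.6))
rear (np.float64(38.1), np.float64(-27.1)) (np.float64(39.4), np.float64(17.5))
plate (np.float64(21.4), np.float64(-28.3)) (np.float64(21.8), np.float64(19.6)) (np.float64(14.7), np.float64(-29.2)) (np.float64(14.7), np.float64(19.1))
```

Squeeze reads about 9–10 mm (gap between plate and pad rear 17 mm of 26 mm free), and the crock has stopped moving while the rod advanced. I'll settle, check once, and hand in.

>>> carry_out:
  motion:
    - [[0, 0, 0], 0]
    - [[0, 0, 0], 0]
    - [[0, 0, 0], 0]
    - [[0, 0, 0], 0]
    - [[0, 0, 0], 0]

```text
time: 24.45
position: [0.6348, -0.1314, 0.1669]
tool_rot: [-2.455, 1.952, 0.008]
ft_force: [-4.0, 9.6, 6.4]
grip_width: 0.003
```

```bash
python3 m.py p16;python3 rim.py p16
python3 - <<'E'
from h import *
d=grab('side');h=cv2.cvtColor(np.array(d['pixels']),cv2.COLOR_BGR2HSV).astype(int)
m=((h[...,0]>60)&(h[...,0]<85)&(h[...,1]>120)).astype(np.uint8);ys,xs=np.nonzero(m[150:195,380:435]);print('mat bbox',xs.min()+380,xs.max()+380,ys.min()+150,ys.max()+150)
print(ticket.close_job())
E
```

```text
scene pad px [308.  224.5] 6 -0.12670614062147376
[ 0.63476054 -0.13146408  0.16685938] [-4.87362505 10.70223874  7.60207191] 24.55
p16 crockS 10 5 0.986
p16 crockR -7 9 0.981
p16 plateS 46 25 0.987
p16 plateR -29 40 0.682
mat bbox 389 430 161 186
the job is handed in; nothing more can be done
None
```

I set the lid upright on the green mat, pumped the trigger five times, and handed the job in at about 25 s with the last pull still held. No verdict was reported.

**Last checks:**
- **Lid:** It looked upright and centred on the mat right after I let it go. I did not look at the lid again before handing in.
- **Crock:** It slid about 7 mm in all, then stayed put through the last 5 mm of rod travel, so I take it as seated against the rest.
- **Trigger:** It was held steady at about 15 mm of its 20–21 mm travel, with roughly 10 N on the fingers.
- **Pad squeeze:** My best figure is 9–10 mm of the 20 mm, from the close wrist picture, against the 4.5–15.5 mm allowed.

**Where the checks disagreed:** A coarser estimate from the far cameras gave only about 6 mm of squeeze. That is still in range, but nearer the lower limit. The wrist picture alone gave 8.9 mm from the pad's rear edge and 10.5 mm from its front face.

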